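Snap the cap onto the travel flask and hold it down

ROBOT

A 6-joint arm with a two-finger parallel gripper is mounted at the origin on the work surface. World frame = base frame: x ahead of the robot, y to its left, z up, the work surface at z = 0. Lengths are in mm, angles in rad, forces in N, time in s.
With the tool pointing down it reaches from about 350 to 725 mm from the base axis. Payload 6 kg.
Tool frame: the origin (TCP) lies at the very end of the fingers, on their centre line; the grasp point (between the pads) lies 19 mm behind it; x points along the fingers, z is the direction in which the jaws open and shut, and the axes are right-handed (so a half turn about x gives the same grasp; the last joint's range is limited). The gripper opens to 85 mm and grips with 20 to 120 N. Pads are 22 mm wide; open, the fingers measure 114 mm over their backs; the gripper's body (76 mm by 85 mm) begins 54 mm behind the grasp point. The pads swing forward as they close: fully open they stand 13 mm farther back than shut.
Start: joints at [-0.803, 0.04, 0.085, 0, -1.615, -0.334], TCP at [252.199, -544.398, 231.261] pointing down, gripper open.
Joint ranges: [-2.56, 2.56], [-1.29, 2.01], [-1.08, 1.49], [-3.29, 1.98], [-2.81, -0.18], [-2.99, 2.99]. Speed limits (rad/s): [2.57, 2.57, 3.01, 3.14, 3.14, 3.14].

INTERFACE

Orientations are given as a 3x3 rotation matrix whose columns are the frame's x, y, z axes.
In Python, from bench import ctrl, eoat, kin, monitor, eyes, close_job gives the robot as it stands. Calls block until the motion is done:
- ctrl.move_to(position, orientation): joint-space move of the TCP to a pose.
- ctrl.servo_line(position, feed=150, rot=None, stop_force=None): straight line of the TCP; rot=None keeps the orientation; feed is the mean speed in mm/s. With stop_force (N) it stops when the force on the tool has changed by that much, and returns True; else False.
- ctrl.move_joints(angles): joint-space move.
- eoat.move_gripper(opening, grasp_force=None): opening from 0.0 (shut) to 1.0 (fully open); grasp_force is the grip in N (None keeps the last); returns when the fingers have stopped.
- ctrl.sleep(seconds).
- kin.inverse_kinematics(position, orientation): joint angles nearest the present ones, or None.
- monitor.sense(): the state.
- eyes.read_camera(name): name is "side" or "top" or "wrist"; returns the picture (400x640x3 uint8, blue, green, red); there is no depth.
- eyes.calibration(name): a dict with "mtx" (3x3 intrinsics, pixels), "origin" and "attitude" of the camera in the world; the wrist camera has in their place "T_tool_cam" (4x4, takes a point from camera to tool coordinates, whose origin is the TCP and whose axes are the tool frame's). Camera axes: x right, y down, z forward; pixel columns grow to the right and rows downward; lengths in mm; the calibration is good to about 2 mm. The wrist camera is an equidistant fisheye: a pixel r from the principal point sees the ray r / f radians off the axis. A picture is of the moment at which its call begins: read the wrist's pose just before it. calibration takes no time and is no camera call.
A pose or a line that the arm cannot do raises ctrl.PlanningError and nothing moves.
- close_job(): hands the job in, once; it reports no verdict.
The state is a dict: "time": time; "joint_positions": joint angles; "qd": joint speeds; "joint_efforts": joint torques, N m; "ee_pos": TCP position; "tool_rot": TCP orientation; "wrist_force": force on the tool from outside, world axes, zero at the start; "wrist_torque": the same for the moment, N m; "width": opening from 0.0 (shut) to 1.0 (fully open).
Only numpy, scipy, OpenCV 4.12 (cv2) and the standard library are available. Lean on these libraries where they do the work, as an engineer would, in place of code of your own. Each camera call takes 0.05 s, during which the arm holds its last target. There are 200 camera calls.

TASK

The washed travel flask stands open on the counter and its black snap cap lies on the wooden tray next to a coffee pod. Put the cap squarely over the flask's spout and press it straight down until it clicks past the lugs and is fully home, then keep pressing: finish while still holding the cap down with a firm push (about 10 N). The flask stays standing upright where it is, and the pod, sugar jar, mug and dropper bottle are left alone.

Things in the scene. Friction and masses are not known exactly. Their poses are not given: they have to be found in the camera images.
- flask: Travel flask, loose, upright on the counter, about 0.35 kg: round steel body 72 mm across, black lid from 146 to 170 mm, grey spout on top up to 194 mm. Origin: centre of its underside, z up along its axis. Round, so its yaw does not matter.
- flask_seat (a point): Centre of the flat top face of the flask's black lid (60 mm across), 170 mm above the flask's underside; the spout rises from here. A cap laid loosely on the spout rests on the lugs with its underside about 14 mm above this face; after the click, fully home, its underside is 0.5 mm above it.
- spout_top (a point): Centre of the grey spout's top, 24 mm above flask_seat. Spout 24 mm across, tapering to 19 mm over its top 5 mm. Four sprung snap lugs, centred 9.5 mm above the lid face, stand out to a 31 mm circle. Pressing the cap down, resistance rises to about 10 N over some 4 mm, then drops away: the lugs even draw the cap down for a few mm, until its roof lands hard on the spout top.
- cap: Black round snap cap, loose on the tray, open side down: 41 mm outside diameter, 28 mm tall, about 30 g. Origin: centre of its underside (open end), z up. Inside: a lip at the foot with a 26.4 mm opening, 3.5 mm high, above it a 34 mm bore up to the roof, whose inner face is 23.5 mm above the origin. Its yaw does not matter.
- cap_top (a point): Centre of the cap's flat roof, 28 mm above the cap's origin.
- tray: Wooden tray fixed on the counter, 150 mm (its x) by 240 mm (its y), 14 mm high, walls and floor 6 mm thick. Origin: centre of its underside. Cap and pod stand on its floor about 50 mm either side of its centre along its y axis (which is where varies), about 100 mm apart.
- pod: Closed white coffee pod, bystander, standing on the tray: 51 mm across its foil-topped rim, 43.5 mm tall, tapering downward. Origin: centre of its underside.
- sugar_jar: Cream ceramic sugar jar with a knobbed lid, bystander: 88 mm across, 103 mm tall. Origin: centre of its underside.
- mug: White mug, bystander: 80 mm across, 90 mm tall, with a handle on its own +y side. Origin: centre of its underside.
- dropper_bottle: Small amber bottle with a black cap, bystander: 29 mm across, 72 mm tall. Origin: centre of its underside.
Mind the look-alikes: they are no part of the job. Several things have the shape of the cap; the one meant has the colours described above. Of the things that look like the flask, take the one that is farthest to the robot's left at the start.

How it is judged:
By the outcome, as a careful person would: the job done as asked, in the order asked, and still so for the second after the job is handed in, while the arm keeps its last pose, push and grip.
It also fails if it takes over 53 s, if anything falls off the work surface, if the arm or the gripper's body presses on something with over 40 N, if the wrist force passes 120 N, or if a joint passes its speed limit or range.

## Working session

There is one attempt and no reset: what is moved stays moved. The work goes in short steps, each a Python script; the robot and the scene stay as the last script left them, time stands still between calls to the robot, and variables do not carry over. Pictures are saved under pics/ and viewed, about 8 in all and at most 12, crops included, and the job is handed in when it is done.

```bash
ls; mkdir -p pics; python3 - <<'E'
from bench import ctrl,eoat,kin,monitor,eyes
import cv2,numpy as np
a=eyes.read_camera("top");b=eyes.read_camera("side")
cv2.imwrite("pics/top0.png",a);cv2.imwrite("pics/side0.png",b)
for n in("top","side","wrist"):print(n,eyes.calibration(n))
s=monitor.sense();print(s)
E
```

```text
pics
top {'mtx': array([[512.1460486 ,   0.        , 325.59841561],
       [  0.        , 512.1460486 , 197.42970467],
       [  0.        ,   0.        ,   1.        ]]), 'origin': array([ 467.47539972,  -45.51323236, 1395.38140276]), 'attitude': array([[ 0.02833018, -0.99426488,  0.10312489],
       [-0.99940921, -0.02616539,  0.02228476],
       [-0.01945865, -0.1036953 , -0.99441875]])}
side {'mtx': array([[385.99295442,   0.        , 315.82575324],
       [  0.        , 385.99295442, 207.60043938],
       [  0.        ,   0.        ,   1.        ]]), 'origin': array([ 997.0712674 , -409.714264  ,  787.28724073]), 'attitude': array([[ 0.70066363,  0.55137947, -0.45282574],
       [ 0.71344233, -0.54889776,  0.43555858],
       [-0.00839698, -0.62824512, -0.77797016]])}
wrist {'mtx': array([[309.70691629,   0.        , 317.25128074],
       [  0.        , 309.70691629, 201.13646894],
       [  0.        ,   0.        ,   1.        ]]), 'T_tool_cam': array([[ 1.14358655e-03, -2.69786180e-01,  9.62919576e-01,
        -1.42334910e+02],
       [ 8.55162371e-05, -9.62920175e-01, -2.697
[... 308 characters left out ...]
818e-04,
       -1.61551167e+00, -3.33714981e-01]), 'qd': array([-0.00018225, -0.00097555,  0.00084003,  0.00221118, -0.00170335,
       -0.00034664]), 'joint_efforts': array([-4.94445238e-03, -3.69343007e+01,  3.48281479e+01,  6.95183739e+00,
       -4.58873226e-03,  4.85661099e-05]), 'ee_pos': array([ 252.13031216, -544.12653177,  230.37452839]), 'tool_rot': array([[-7.75506179e-04, -9.07380942e-01, -4.20308488e-01],
       [ 1.41604776e-03, -4.20309189e-01,  9.07379843e-01],
       [-9.99998697e-01,  1.08501782e-04,  1.61084713e-03]]), 'wrist_force': array([ 0.27765402,  0.19304656, -0.56774481]), 'wrist_torque': array([ 0.01179749, -0.03141048,  0.00344952]), 'width': 0.9998168681884175}
```

View pics/top0.png

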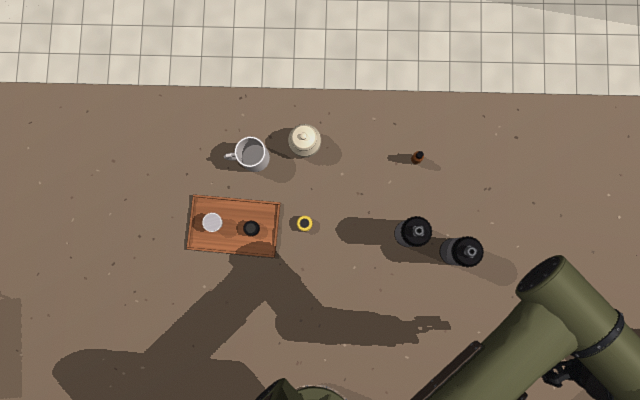

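View pics/side0.png

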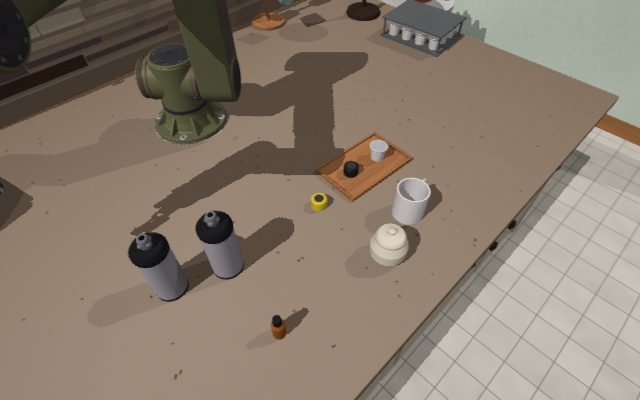

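Top view, candidates. Caps: black on the tray (251,228), yellow ring-cap on the counter (304,223, wrong colour). Flasks: (417,231) and (466,252). Image-left is +y, so I choose the flask at (417,231), which is (217,235) in the side view, and the black cap, which is (350,169) in the side view. Next I check with one close crop and measure.

```bash
cat > h.py <<'E'
from bench import ctrl,eoat,kin,monitor,eyes
import cv2,numpy as np
def ray(name,uv,s=None):
    c=eyes.calibration(name);K=c["mtx"]
    x,y=(uv[0]-K[0,2])/K[0,0],(uv[1]-K[1,2])/K[1,1]
    if name!="wrist":
        d=c["attitude"]@[x,y,1];return c["origin"],d/np.linalg.norm(d)
    r=np.hypot(x,y);k=np.sin(r)/r if r else 1
    T=c["T_tool_cam"];R=s["tool_rot"]
    return s["ee_pos"]+R@T[:3,3],R@T[:3,:3]@np.array([x*k,y*k,np.cos(r)])
def onz(name,uv,z,s=None):
    o,d=ray(name,uv,s);return o+d*(z-o[2])/d[2]
def proj(P,s):
    c=eyes.calibration("wrist");K=c["mtx"];T=c["T_tool_cam"];R=s["tool_rot"]
    p=T[:3,:3].T@(R.T@(np.array(P)-s["ee_pos"])-T[:3,3])
    t=np.arctan2(np.hypot(p[0],p[1]),p[2]);n=np.hypot(p[0],p[1])
    return np.array([K[0,2]+K[0,0]*t*p[0]/n,K[1,2]+K[1,1]*t*p[1]/n])
def tri(a,b):
    (o,d),(p,e)=a,b
    M=np.c_[d,-e];t=np.linalg.lstsq(M,p-o,rcond=None)[0]
    q,r=o+d*t[0],p+e*t[1];return (q+r)/2,np.linalg.norm(q-r)
E
python3 - <<'E'
from h import *
a=cv2.imread("pics/top0.png");b=cv2.imread("pics/side0.png")
c=[cv2.resize(i[y-30:y+30,x-30:x+30],(390,290),interpolation=cv2.INTER_CUBIC) if 0 else cv2.resize(i[y-22:y+22,x-30:x+30],(390,286),interpolation=cv2.INTER_CUBIC) for i,x,y in((a,251,228),(a,417,231),(b,350,169),(b,212,220))]
cv2.imwrite("pics/crop0.png",np.vstack([np.hstack(c[:2]),np.hstack(c[2:])]))
for z,uv in((34,(251,228)),(194,(418,230)),(194,(471,251)),(49.5,(212,222)),(90,(250,153)),(103,(305,140)),(72,(418,157)),(14,(192,197)),(14,(280,204)),(14,(275,256)),(14,(187,248)),(28,(304,223))):print(uv,onz("top",uv,z).round())
print(tri(ray("top",(251,228)),ray("side",(350,166))),tri(ray("top",(418.5,230)),ray("side",(211,214))))
E
```

```text
(251, 228) [522. 181.  34.]
(418, 230) [ 521. -237.  194.]
(471, 251) [ 476. -360.  194.]
(212, 222) [534. 283.  50.]
(250, 153) [714. 183.  90.]
(305, 140) [748.  41. 103.]
(418, 157) [ 717. -254.   72.]
(192, 197) [602. 350.  14.]
(280, 204) [590. 109.  14.]
(275, 256) [449. 117.  14.]
(187, 248) [464. 356.  14.]
(304, 223) [539.  41.  28.]
(array([521.17751162, 180.78511441,  35.26553336]), np.float64(1.0282787441158638)) (array([ 521.56807937, -236.14498863,  198.32150864]), np.float64(1.8529504856474515))
```

View pics/crop0.png

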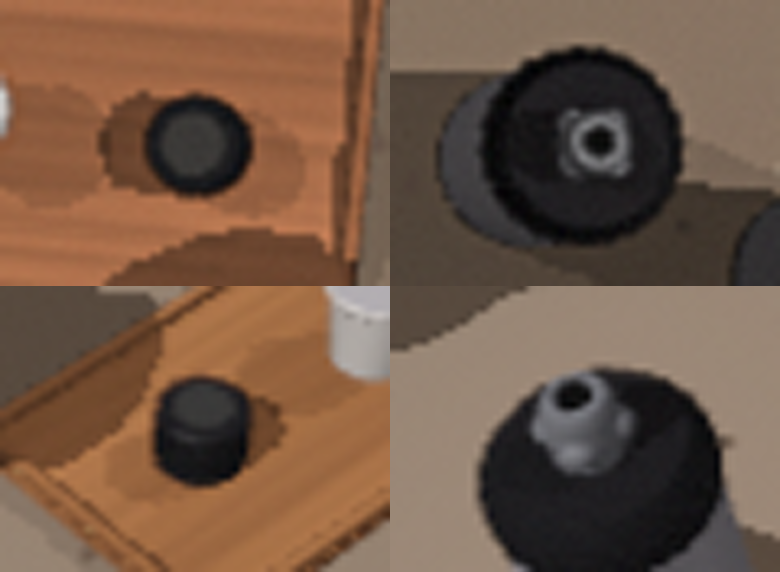

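Crop confirms the choice: matt black cap on the tray, and the left flask with its grey lugged spout (top px ≈419,231; side px ≈211,212). The triangulated heights of 35 and 198 fit the expected 34 and 194. Next are wrist views over the flask, then over the cap.

```bash
cat >> h.py <<'E'
R=np.array([[0,-1,0],[0,0,1],[-1,0,0]],float)
def snap(n,P):
    s=monitor.sense();im=eyes.read_camera("wrist");cv2.imwrite(f"pics/{n}.png",im)
    print(n,s["time"],s["ee_pos"].round(1),"expect px",proj(P,s).round(1));np.save(f"pics/{n}.npy",[s],allow_pickle=True)
    return im,s
E
python3 - <<'E'
from h import *
ctrl.move_to([521,-237,300],R); ctrl.sleep(.2); a,_=snap("wf",[521,-237,194])
ctrl.move_to([521,181,130],R);eoat.move_gripper(0.8); ctrl.sleep(.2); b,_=snap("wc",[521,181,34])
cv2.imwrite("pics/wfc.png",np.vstack([a[50:350],b[50:350]]))
print(monitor.sense()["time"])
E
```

```text
wf 1.8333 [ 520.6 -237.7  299.8] expect px [317.9 200. ]
wc 4.05 [521.1 180.9 130. ] expect px [317.1 202.8]
4.1
```

View pics/wfc.png

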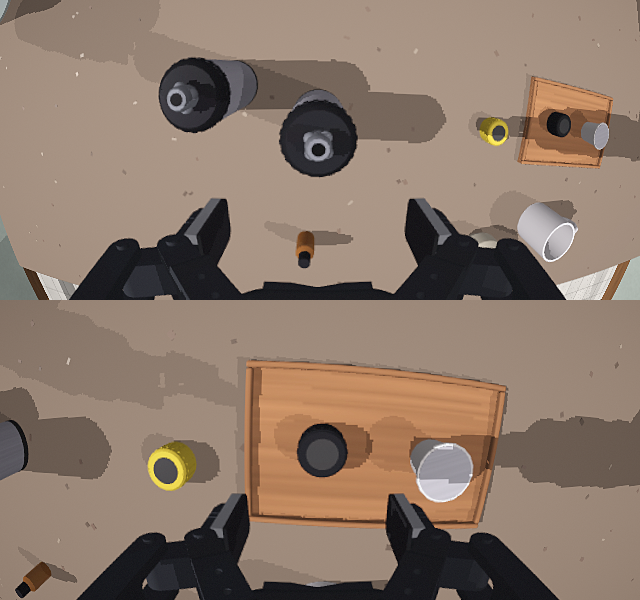

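The wrist view shows the spout top at ≈(318,200), where expected. The cap roof is at ≈(323,203), a few px off to the right. I'll refine both by mask.

```bash
python3 - <<'E'
from h import *
def fit(n,c,lo,hi,r,z):
    im=cv2.imread(f"pics/{n}.png",0).astype(int);s=np.load(f"pics/{n}.npy",allow_pickle=True)[0]
    m=((im>=lo)&(im<=hi)).astype(np.uint8)
    yy,xx=np.mgrid[:400,:640];m[np.hypot(xx-c[0],yy-c[1])>r]=0
    cs,_=cv2.findContours(m,cv2.RETR_EXTERNAL,cv2.CHAIN_APPROX_NONE);k=max(cs,key=cv2.contourArea)
    (u,v),ax,_=cv2.fitEllipse(k);print(n,(lo,hi),u,v,ax,onz("wrist",(u,v),z,s).round(1))
    return m
for n,c in(("wf",(318,200)),("wc",(322,202))):
    im=cv2.imread(f"pics/{n}.png",0);print(im[c[1],c[0]-32:c[0]+33:2]);print(im[c[1]-32:c[1]+33:2,c[0]])
fit("wc",(323,203),40,75,22,34)
fit("wf",(318,200),0,60,9,194)
fit("wf",(318,200),85,255,13,194)
E
```

```text
[ 41  44  44  47  44  37  39  38  37  66 137 159 149   7  26  24  27  25
  23   9 153 158  88  71  28  31  31  30  30  30  30  31  27]
[ 45  47  46  44  43  38  62  75  70  87 111 161 171   9  25  26  27  26
  22  98 163 130  35  44  46  43  42  46  26  46 160 155 155]
[138 138 139 116  31  44  41  39  59  74  73  73  75  73  73  74  74  72
  73  73  71  73  72  74  63  40  40  38  19  93  99 100 101]
[135 124   3  14  25  35  41  39  42  44  75  73  74  73  74  74  74  75
  74  74  73  73  73  73  74  39  38  39  21 134 141 145 144]
wc (40, 75) 322.8835144042969 203.10638427734375 (40.016578674316406, 41.2966423034668) [521.3 185.6  34. ]
wf (0, 60) 318.013427734375 199.56631469726562 (11.504645347595215, 12.737832069396973) [ 520.6 -236.9  194. ]
wf (85, 255) 317.8236083984375 199.24407958984375 (22.98085594177246, 25.27723503112793) [ 520.3 -237.1  194. ]
```

Spout is at (520.5,-237), with all views agreeing. The cap's x agrees at 521. Its y is 185 by wrist and 181–182 by top, so I use 184; the jaws close along y and centre it.

```bash
python3 - <<'E'
from h import *
ctrl.move_to([521.5,184,70],R)
print("hit",ctrl.servo_line([521.5,184,8],feed=60,stop_force=6))
print(monitor.sense()["ee_pos"].round(1),monitor.sense()["wrist_force"].round(1))
eoat.move_gripper(0.0,80)
s=monitor.sense();print("width",s["width"],s["wrist_force"].round(1))
ctrl.servo_line([521.5,184,60],feed=80)
ctrl.move_to([521,184,300],R)
ctrl.move_to([520.5,-237,245],R);ctrl.sleep(.3)
s=monitor.sense();print(s["time"],s["ee_pos"].round(1),s["width"],s["wrist_force"].round(2))
im,s=snap("held",[520.5,-237,194])
cv2.imwrite("pics/side1.png",eyes.read_camera("side"))
b=cv2.imread("pics/side1.png")[130:300,120:300]
cv2.imwrite("pics/hold.png",np.hstack([cv2.resize(im[120:400,220:420],(400,560)),cv2.resize(b,(400,378))[:378] if 0 else cv2.copyMakeBorder(cv2.resize(b,(400,378)),0,182,0,0,0)]))
E
```

```text
hit False
[521.8 184.2   8.5] [0.2 0.8 0.1]
width 0.45640601931535196 [-0.8 -0.3  3.5]
9.6167 [ 520.7 -236.5  245.1] 0.4570033531645583 [ 0.46  0.7  -0.31]
held 9.6167 [ 520.7 -236.5  245.1] expect px [316.1 221.2]
```

View pics/hold.png

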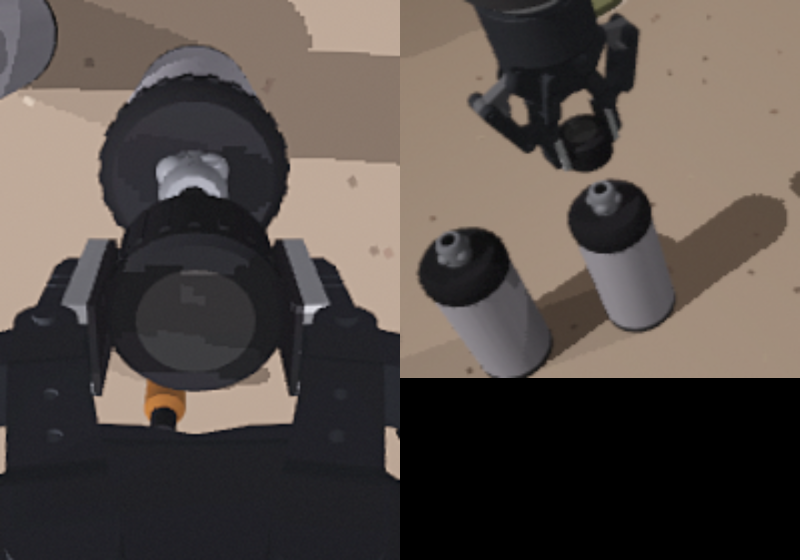

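The cap is held squarely between the pads at ≈(317,280), with the spout just ahead of it at ≈(316,205) and the jaws centred. I'll measure the roof disc against the TCP.

```bash
python3 - <<'E'
from h import *
im=cv2.imread("pics/held.png",0).astype(int);s=np.load("pics/held.npy",allow_pickle=True)[0]
print(im[280,270:366:3]);print(im[236:320:3,317])
m=((im>=52)&(im<=95)).astype(np.uint8);yy,xx=np.mgrid[:400,:640];m[np.hypot(xx-317,yy-280)>36]=0
m=cv2.morphologyEx(m,cv2.MORPH_OPEN,np.ones((3,3)))
m2=((im>=38)&(im<=100)).astype(np.uint8)
for q in(m,):
    cs,_=cv2.findContours(q,cv2.RETR_EXTERNAL,cv2.CHAIN_APPROX_NONE);k=max(cs,key=cv2.contourArea);e=cv2.fitEllipse(k);print(e,cv2.boundingRect(k))
    print("roof",onz("wrist",e[0],s["ee_pos"][2]+25.5,s)-s["ee_pos"])
for uv in((317.5,280),(317.5,254),(317.5,309),(287,280),(348,280)):print(uv,(onz("wrist",uv,s["ee_pos"][2]+25.5,s)-s["ee_pos"]).round(1))
E
```

```text
[26 27 30 33 33 29 52 51 50 50 51 50 50 52 52 53 51 51 50 52 52 52 51 52
 52 52 30 30 32 30 29 27]
[ 36  39  43  48  47  48  46  63  49  49  49  63  52  52  50  51  50  56
  62  60  61  62  61  57  50  51  45 177]
((313.50775146484375, 295.27392578125), (17.585834503173828, 48.16973876953125), 99.18558502197266) (290, 285, 51, 21)
roof [ 7.81761988 -1.31347959 25.5       ]
(317.5, 280) [-0.1  0.4 25.5]
(317.5, 254) [-12.7   0.4  25.5]
(317.5, 309) [15.4  0.5 25.5]
(287, 280) [ -0.  -12.8  25.5]
(348, 280) [-0.  13.7 25.5]
```

Cap centre relative to the TCP is ≈(+0.8,+0.5), so I compensate and lower it. First I go onto the lugs with a contact guard, then press in small logged steps.

```bash
python3 - <<'E'
from h import *
X,Y=519.7,-237.5
def show(t):
    s=monitor.sense();print(t,round(s["time"],2),s["ee_pos"].round(1),s["wrist_force"].round(1),round(s["width"],3));return s
ctrl.servo_line([X,Y,215],feed=60);ctrl.sleep(.2);show("above")
print(ctrl.servo_line([X,Y,189],feed=30,stop_force=5));show("lugs")
for z in(187,186,185,184,183,182,181,180,179,178,177,176,175,174,173,172):
    h=ctrl.servo_line([X,Y,z],feed=10,stop_force=18);s=show((z,h))
    if h or s["wrist_force"][2]>22 or np.hypot(*s["wrist_force"][:2])>8:break
E
```

```text
above 10.57 [ 519.9 -237.6  215.5] [-0.2 -0.6 -0.1] 0.45
False
lugs 11.58 [ 519.8 -237.5  189.3] [ 0.2 -0.4  0.5] 0.454
(187, False) 11.93 [ 519.7 -237.5  186.9] [-0.7 -0.1  0.5] 0.453
(186, False) 12.18 [ 519.9 -237.5  186.3] [-0.3  0.3  2.1] 0.457
(185, False) 12.43 [ 520.  -237.6  185.8] [0.5 1.3 5.8] 0.451
(184, False) 12.68 [ 520.1 -237.7  185.3] [-0.2  0.9  6.4] 0.454
(183, False) 12.93 [ 520.2 -237.8  184.7] [-0.2  1.7  8. ] 0.455
(182, False) 13.18 [ 520.2 -237.8  183.9] [-1.7  2.   8.2] 0.452
(181, False) 13.43 [ 520.3 -237.9  183.1] [-1.3  1.9  9.2] 0.453
(180, False) 13.68 [ 520.2 -237.8  181.9] [-0.9  1.4  5. ] 0.455
(179, False) 13.93 [ 519.  -237.1  177.1] [-0.3  0.1 -5.7] 0.455
(178, False) 14.18 [ 519.2 -237.4  176.7] [ 0.2  1.  -5.1] 0.451
(177, False) 14.43 [ 519.6 -237.5  176.7] [ 0.2 -0.2 -5.3] 0.455
(176, False) 14.68 [ 519.7 -237.5  175.9] [-0.2  0.  -4.7] 0.455
(175, False) 14.93 [ 519.9 -237.6  175.3] [-0.1 -0.9 -2.7] 0.454
(174, False) 15.18 [ 520.  -237.7  174.6] [ 0.1 -0.2 -1.1] 0.457
(173, False) 15.43 [ 519.9 -237.6  173.5] [ 1.1 -0.4 -0.5] 0.457
(172, False) 15.68 [ 520.3 -237.8  173.3] [1.2 0.3 4.8] 0.453
```

The signature is as described: contact at TCP 186.5, a ~9–10 N peak, then the pull-down. The roof lands at 173.3 as force rises again, where home was predicted at 173. Now I build up to ~10 N and check it holds.

```bash
python3 - <<'E'
from h import *
X,Y=519.7,-237.5
def F():
    v=[]
    for _ in range(8):ctrl.sleep(.08);v.append(monitor.sense()["wrist_force"])
    return np.mean(v,0)
z=172.;f=F();print(z,f.round(2))
while f[2]<10.5 and z>167:
    z-=.5;ctrl.servo_line([X,Y,z],feed=10,stop_force=15);f=F()
    s=monitor.sense();print(z,f.round(2),s["ee_pos"].round(2),round(s["time"],1))
im=eyes.read_camera("wrist");b=eyes.read_camera("side")
cv2.imwrite("pics/end.png",np.hstack([cv2.resize(im[120:400,220:420],(400,560)),cv2.copyMakeBorder(cv2.resize(b[130:320,120:300],(400,422)),0,138,0,0,0)]))
E
```

```text
172.0 [1.59 0.04 5.32]
171.5 [1.32 0.37 6.4 ] [ 520.44 -237.85  173.28] 17.3
171.0 [1.01 0.78 8.49] [ 520.58 -237.86  173.25] 18.2
170.5 [ 0.72  1.23 10.25] [ 520.63 -237.91  173.23] 19.1
170.0 [-0.4  1.9 12. ] [ 520.69 -237.95  173.23] 20.0
```

View pics/end.png

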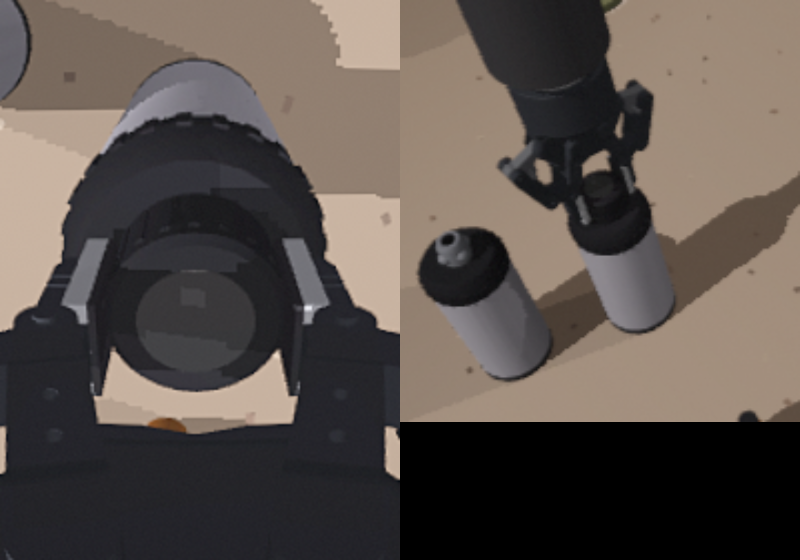

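The cap sits on the lid with no gap and no slip in the hand; the roof disc is still at ≈(317,280). The flask is upright in the same place. I'll trim to ~11 N, verify, and hand in.

```bash
python3 - <<'E'
from h import *
from bench import close_job
ctrl.servo_line([519.7,-237.5,170.3],feed=10)
v=[]
for _ in range(10):ctrl.sleep(.1);v.append(monitor.sense()["wrist_force"])
s=monitor.sense();print(np.mean(v,0).round(2),np.min(v,0)[2],s["ee_pos"].round(2),s["time"])
close_job()
E
```

```text
[ 0.39  1.4  10.94] 10.53691431465777 [ 520.64 -237.93  173.24] 21.3667
the job is handed in; nothing more can be done
```

The black cap is pressed fully home on the left flask, and I handed the job in with the gripper still holding it down at about 10.9 N (lowest reading 10.5 N), at 21.4 s of the 53 s allowed.

- **Click and seating:** The cap touched the lugs with the TCP at 186.5 mm. Force rose to about 9 N, then the lugs drew the cap down with about −5.7 N. The roof landed at 173.2 mm, where I had predicted about 173 mm, and did not move further as I pushed harder.
- **Final pictures:** The cap sits on the lid with no visible gap and has not slipped in the gripper. The flask stands upright in its place.
- **Bystanders:** I did not recheck the pod, sugar jar, mug or dropper bottle after the work. The arm's path stayed clear of them and no unexpected force showed up.
- **Disagreement:** The wrist camera put the cap's y at about 185 mm and the top camera at about 181–182 mm. I reached to 184 mm, the closing jaws centred the cap, and I corrected the roughly 1 mm in-hand offset before fitting it.

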